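# Clear the ear defenders off the test set and open its display

## Task

The ear defenders have been left standing on the shut lid of the test set. First hang them on the round rail under the lamp, headband over the bar with one cup on each side, lowering them on rather than dropping them. Then raise the lid to about 60 degrees from shut so that it stays there, and leave everything else on the bench where it is.

Things in the scene. Friction and masses are not known exactly. Their poses are not given: they have to be found in the camera images.
- muffs: loose ear defenders, 0.22 kg: two grey cups, 76 mm high, 66 mm free between their cushions, on a stiff black arched headband. 146 mm (x, cup to cup) by 65 mm (y), 144 mm high, standing on the cups, band up; both ends alike. Origin: centre of the underside; a bar passes through along y. Band 30 mm wide (y), 9 mm thick: half circle of mid-radius 60 mm in x-z, centre 80 mm above the origin
- crown (a point): the middle of the headband's underside at its highest point, 135.5 mm above the origin of the ear defenders; axes as theirs
- stand: fixed lamp stand, origin on the bench under the rail's middle: two 20 mm square posts, 320 mm apart along y, carry a round steel rail (16 mm thick, axis 155 mm up) and above it a lamp housing 360 mm long, 30 mm high, underside 430 mm up, reaching from 45 mm in front of the rail axis (-x, robot's side) to 30 mm behind. Post feet: 200 mm long (x), 40 wide, 12 high
- bar (a point): the middle of the rail, on its axis, 155 mm above the bench; y runs along the rail, x square to it and away from the robot, z up
- tester: fixed test set: flat grey instrument case 240 mm deep (x), 280 mm wide (y), 62 mm high with its lid shut; the lid is hinged along the far edge (+x). Origin: centre of the underside; x points away from the robot, z up
- hinge (a point): the middle of the lid's hinge axis, 120 mm beyond the case's centre (+x) and 44 mm above the bench; the axis runs along its y; it does not move
- pull (a point): grip point of the lid's pull tab, moves with the lid. Tab: black upright block 14 mm wide (y), 20 mm deep (x), 34 mm tall, on the lid near its front edge. The point is 21 mm above the lid's top (shut: 83 mm above the bench), 225 mm in front of the hinge axis and 39 mm above it. Lid: 18 mm thick, 240 mm deep, 0.5 kg
- screen (a joint): angle of the lid in rad, 0 shut, growing as its front edge rises (1.047 = 60 degrees); the hinge is stiff and stays where it is left, about 8 N at the tab moves it
- injector: bystander: upright turned steel injector body, 32 mm across, 95 mm high, loose; origin under its centre
- grease: bystander: closed jar, 64 mm across, 70 mm high, loose; origin under its centre
- spray: bystander: can, 54 mm across, 170 mm high, loose; origin under its centre
- driver: bystander: screwdriver lying along its x, loose
- spanner: bystander: spanner lying along its x, loose
- mug: bystander: white mug, 80 mm across, 95 mm high, handle at its +y, loose; origin under its centre
Not all that is in view belongs to the job. Leave any orange look-alike of the muffs alone.

How it is judged:
By the outcome, as a careful person would: the job done as asked, in the order asked, and still so for the second after the job is handed in, with the robot touching nothing.
It also fails if it takes over 72 s, if anything falls off the work surface, if the arm or the gripper's body presses on something with over 40 N, if the wrist force passes 120 N, or if a joint passes its speed limit or range.

## Robot

A 6-joint arm with a two-finger parallel gripper is mounted at the origin on the work surface. World frame = base frame: x ahead of the robot, y to its left, z up, the work surface at z = 0. Lengths are in m, angles in rad, forces in N, time in s.
With the tool pointing down it reaches from about 0.35 to 0.775 m from the base axis. Payload 5.5 kg.
Tool frame: the origin (TCP) lies midway between the tips of the shut fingers; the grasp point (between the pads) lies grip_point_offset behind it (grip_point_offset is the distance from the TCP to the grasp point, in m); z points along the fingers, y is the direction in which the jaws open and shut (so a half turn about z gives the same grasp; the last joint's range is limited). The gripper opens to 85 mm and grips with 20 to 120 N. Pads are 22 mm wide; open, the fingers measure 114 mm over their backs; the gripper's body (76 mm by 85 mm) begins 54 mm behind the grasp point. The pads swing forward as they close: fully open they stand 13 mm farther back than shut.
Start: joints at [-1.371, 0.313, 0.046, 1.304, 0, 1.431], TCP at [0.192, -0.542, 0.194] pointing down, gripper open.
Joint ranges: [-2.76, 2.76], [-0.86, 1.69], [-1.03, 1.26], [-2.2, 2.34], [-1.47, 1.5], [-3.14, 3.14]. Speed limits (rad/s): [2.57, 2.57, 3.14, 3.14, 3.14, 3.14].

## Interface

Orientations are given as a unit quaternion [w, x, y, z].
In Python, from workcell import * gives the robot as it stands.
- The arm moves only by the tool send_rows, never from a script. Its argument "series" is one flat list of numbers, 7 for each row, row after row: the shift along the tool's x, y, z in cm, then the turn, a rotation vector about the tool's x, y, z in degrees, then the opening, from 0 (shut) to 1 (fully open). A call has 1 to 10 rows; each row is the pose to reach, as a shift and turn from the pose commanded when the call began, along the tool's axes at that moment; what a row does not reach only later rows make up. A row lasts 1/12 s, in which the tool goes at most 41.7 mm and 7.16 degrees, less where a joint would pass 70% of its speed; a pose out of reach is approached as far as the arm can. A call with a gripper value outside its range is refused whole. The fingers move at their own pace and stop on an object; "newtons" is the grip in N (left out, the last holds). Time passes only in rows, so rows that repeat a pose let the fingers close. It gives the time, the measured TCP pose, the force and the opening at its end, in the units of the state.
- get_state(): the state, without advancing time (a new reading comes with each control period).
- read_camera(name): name is "scene" or "top" or "wrist"; returns the picture (400x640x3 uint8, blue, green, red); there is no depth.
- camera_info(name): a dict with "K" (3x3 intrinsics, pixels), "xyz" and "attitude" of the camera in the world. Camera axes: x right, y down, z forward; pixel columns grow to the right and rows downward; lengths in m; the calibration is good to about 2 mm. A picture is of the moment at which its call begins: read the wrist's pose just before it. camera_info takes no time and is no camera call; for the wrist camera it gives the pose at the moment of the call.
- hand_in(): hands the job in, once; it reports no verdict.
Trained networks look in the newest picture that a camera, given by its name, has taken for a name from the list of things; names that differ only in an ending like _2 or _b are one class to them, and where a whole thing is asked for, a point or a joint stands for the part that bears it (a point fixed in the world has none). Each returns a list of dicts, best first, with "p" (0 to 1); they miss things now and then, are a little off and sometimes report something else, mostly with a low value. They report only what shows in the picture. A call takes as long as a camera call. They do not tell look-alikes from the thing itself.
- silhouettes(camera, label): "pixels" (400x640 bool, what is visible of it) and "box" ([left, top, width, height] in pixels, round what is visible of it).
The state is a dict: "clock": time; "joint_pos": joint angles; "qvel": joint speeds; "tau": joint torques, N m; "tcp_pos": TCP position; "orientation": TCP orientation; "wrist_force": force on the tool from outside, world axes, zero at the start; "ft_torque": the same for the moment, N m; "finger_gap": finger opening in m.
Only numpy, scipy, OpenCV 4.12 (cv2) and the standard library are available. Lean on these libraries where they do the work, as an engineer would, in place of code of your own. Each camera call takes 0.05 s, during which the arm holds its last target. There are 200 camera calls.

## Working session

There is one attempt and no reset: what is moved stays moved. The work goes in short steps, Python scripts to look and compute and a tool call to move; the robot and the scene stay as the last step left them, time stands still between calls to the robot, and variables do not carry over. Pictures are saved under pics/ and viewed, about 8 in all and at most 12, crops included, and the job is handed in when it is done.

Besides the shell and the picture viewer there is one more tool, called after "Call:" as name(argument=value, ...), one argument or row to a line, values as JSON. send_rows: Moves the arm, as the interface text tells. Its arguments: {"type":"object","properties":{"series":{"type":"array"},"newtons":{"type":"number"}},"required":["series"]}

```bash
ls; mkdir -p pics; python3 - <<'E'
from workcell import *
import cv2,numpy as np
s=get_state();print({k:np.round(v,3) for k,v in s.items()})
try: print(grip_point_offset)
except Exception as e: print(e)
for c in("scene","top"):
    im=read_camera(c);cv2.imwrite(f"pics/{c}0.png",im);print(c,camera_info(c))
    for l in("muffs","stand","tester","pull"):
        for d in silhouettes(c,l)[:3]: print(c,l,round(d["p"],2),d["box"])
E
```

```text
pics
{'clock': np.float64(0.0), 'joint_pos': array([-1.371,  0.314,  0.045,  1.304,  0.   ,  1.431]), 'qvel': array([-0.001, -0.001, -0.001, -0.001, -0.001,  0.   ]), 'tau': array([ 1.0000e-03, -4.8062e+01,  2.9854e+01,  1.9000e-02,  0.0000e+00,
       -0.0000e+00]), 'tcp_pos': array([ 0.192, -0.542,  0.194]), 'orientation': array([-0.001,  0.986,  0.169, -0.   ]), 'wrist_force': array([-0.78 , -0.133, -0.388]), 'ft_torque': array([-0.007,  0.029,  0.03 ]), 'finger_gap': np.float64(0.085)}
0.0187
scene {'K': array([[489.84788311,   0.        , 317.25600647],
       [  0.        , 489.84788311, 199.8254145 ],
       [  0.        ,   0.        ,   1.        ]]), 'xyz': array([ 1.2927283 , -0.95791343,  1.16872813]), 'attitude': array([-0.39402938,  0.85680086,  0.30202017, -0.13934468])}
scene muffs 0.74 [219.4, 310.1, 57.7, 65.4]
scene stand 0.66 [321.7, 66.6, 89.9, 174.8]
scene tester 0.67 [232.8, 215.3, 119.9, 96.8]
scene pull 0.69 [234.5, 215.1, 117.1, 90.5]
scene pull 0.19 [290.0, 191.1, 11.6, 24.1]
top {'K': array([[473.00064977,   0.        , 321.88858517],
       [  0.        , 473.00064977, 199.56621664],
       [  0.        ,   0.        ,   1.        ]]), 'xyz': array([ 0.32266018, -0.02852149,  1.52541568]), 'attitude': array([ 0.05039293, -0.69807789,  0.71269115, -0.04710779])}
top muffs 0.92 [356.2, 150.4, 49.3, 50.6]
top muffs 0.59 [440.0, 134.0, 57.3, 24.9]
top muffs 0.2 [331.1, 142.5, 98.0, 84.0]
top stand 0.56 [143.3, 132.0, 165.2, 90.5]
top tester 0.57 [333.2, 140.7, 93.8, 88.2]
top tester 0.47 [330.9, 144.3, 97.3, 80.2]
top pull 0.68 [456.5, 185.7, 39.8, 31.8]
```

View pics/scene0.png

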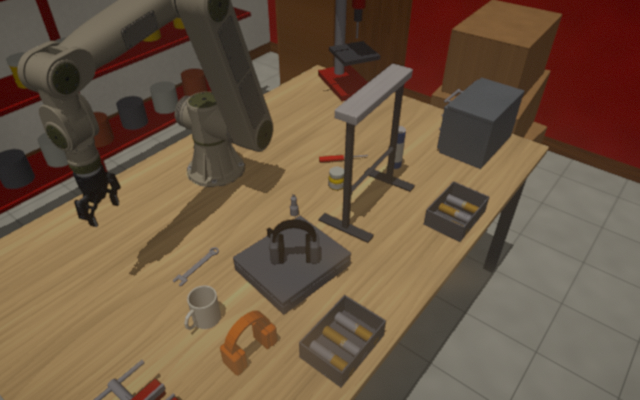

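View pics/top0.png

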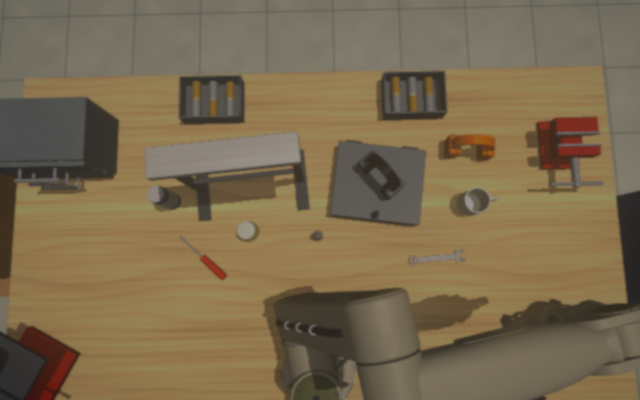

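The scene view shows the grey muffs standing askew on the lid (~295,243), the stand to the left in y, and the orange look-alike at (250,340). The top view shows the lid with corners near (342,141), (426,150), (418,224), (331,216), the tab at (375,214), the muffs at (380,175) and the lamp housing at x 145–300.

```bash
cat > h.py <<'E'
from workcell import *
import cv2,numpy as np
from scipy.spatial.transform import Rotation as R
np.set_printoptions(precision=4,suppress=True)
def rot(q): return R.from_quat(np.roll(q,-1)).as_matrix()
def cam(c): 
    i=camera_info(c); return i["K"],np.array(i["xyz"]),rot(i["attitude"])
def onz(C,uv,z):
    K,t,A=C; uv=np.atleast_2d(uv).astype(float)
    d=(A@np.linalg.inv(K)@np.c_[uv,np.ones(len(uv))].T).T
    return t+d*((z-t[2])/d[:,2])[:,None]
def proj(C,P):
    K,t,A=C; p=(np.atleast_2d(P)-t)@A@K.T; return p[:,:2]/p[:,2:]
def frame(o,yaw,P):
    c,s=np.cos(yaw),np.sin(yaw);return np.array(o)+np.atleast_2d(P)@np.array([[c,-s,0],[s,c,0],[0,0,1]]).T
E
python3 - <<'E'
from h import *
T=cam("top");S=cam("scene")
print("tester",onz(T,[(342,141),(426,150),(418,224),(331,216)],.062)[:,:2])
print("tab top",onz(T,[(375,213)],.096))
print("lamp",onz(T,[(145,150),(297,132),(301,160),(147,180)],.46)[:,:2])
im=cv2.imread("pics/top0.png");im2=cv2.imread("pics/scene0.png")
a=cv2.resize(im[125:235,325:435],(600,600),interpolation=cv2.INTER_CUBIC)
cv2.imwrite("pics/c1.png",cv2.convertScaleAbs(a,alpha=1.8,beta=20))
b=cv2.resize(im2[60:310,230:430],None,fx=2.4,fy=2.4,interpolation=cv2.INTER_CUBIC)
cv2.imwrite("pics/c2.png",cv2.convertScaleAbs(b,alpha=1.5,beta=10))
E
```

```text
tester [[ 0.7124 -0.0915]
 [ 0.6774 -0.3565]
 [ 0.4433 -0.3199]
 [ 0.4738 -0.051 ]]
tab top [[ 0.4766 -0.1843  0.096 ]]
lamp [[0.595  0.3816]
 [0.6302 0.0295]
 [0.5636 0.0211]
 [0.5244 0.3749]]
```

View pics/c1.png

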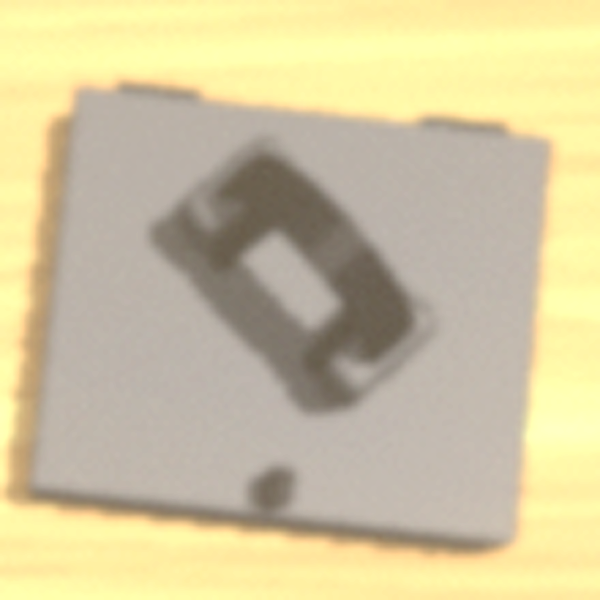

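View pics/c2.png

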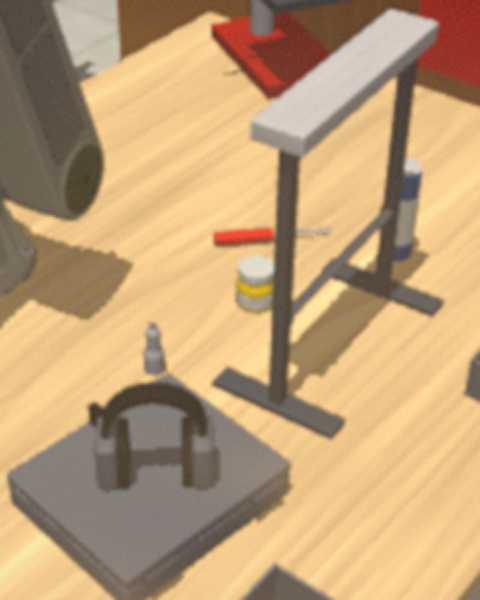

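The crops confirm the layout. The band runs from upper-left to lower-right in the top view, about 45–50° from the rail's axis. The cups stand flat on the lid and the tab is at c1 (270,488). Next I fit the known shapes to the silhouettes in both views.

```bash
cat >> h.py <<'E'
def box(x0,x1,y0,y1,z0,z1): return np.array([[x,y,z] for x in(x0,x1) for y in(y0,y1) for z in(z0,z1)])/1000
a=np.linspace(0,np.pi,9)
def arc(a0,a1): return np.array([[r*np.cos(t),y,80+r*np.sin(t)] for t in(a0,a1) for r in(55.5,64.5) for y in(-15,15)])/1000
PARTS={"muffs":[box(33,73,-32,32,0,76),box(-73,-33,-32,32,0,76)]+[arc(a[i],a[i+1]) for i in range(8)],
"tester":[box(-120,120,-140,140,0,62),box(-115,-95,-7,7,62,96)],
"stand":[box(-45,30,-180,180,430,460),box(-8,8,-160,160,147,163)]+[box(-10,10,y-10,y+10,0,430) for y in(-160,160)]+[box(-100,100,y-20,y+20,0,12) for y in(-160,160)]}
def render(C,name,o,yaw):
    m=np.zeros((400,640),np.uint8)
    for p in PARTS[name]:
        cv2.fillConvexPoly(m,cv2.convexHull((proj(C,frame(o,yaw,p))*16).round().astype(np.int32)),1,shift=4)
    return m>0
def fit(name,masks,x0,z=0.):
    from scipy.optimize import minimize
    def f(q):
        s=0
        for C,m in masks:
            r=render(C,name,(q[0],q[1],z),q[2]*10); s-=(r&m).sum()/max((r|m).sum(),1)
        return s/len(masks)
    S=np.array([[0,0,0],[.02,0,0],[0,.02,0],[0,0,.02]])+np.array([x0[0],x0[1],x0[2]/10])
    q=minimize(f,S[0],method="Nelder-Mead",options=dict(initial_simplex=S,xatol=1e-4,fatol=1e-4));q.x[2]*=10
    return q.x,-q.fun
E
python3 - <<'E'
from h import *
T=cam("top");S=cam("scene")
read_camera("top");read_camera("scene")
def best(c,l,ref):
    D=silhouettes(c,l); D=[d for d in D if np.hypot(d["box"][0]+d["box"][2]/2-ref[0],d["box"][1]+d["box"][3]/2-ref[1])<30]
    for d in D: print(c,l,round(d["p"],2),d["box"],d["pixels"].sum())
    return D[0]["pixels"] if D else None
for n,rt,rs,x0,z in(("muffs",(381,176),(295,243),(.57,-.18,.87),.062),("tester",(380,183),(292,263),(.577,-.205,.14),0),("stand",(225,177),(366,154),(.586,.2025,.1),0)):
    A=[(T,best("top",n,rt)),(S,best("scene",n,rs))]
    A=[q for q in A if q[1] is not None]
    for k in(A,[A[0]],[A[-1]]): print(n,*fit(n,k,x0,z))
    for C,m in A: print("  iou0",)
E
```

```text
scene muffs 0.82 [266.0, 218.4, 50.5, 45.1] 1187
muffs [ 0.592  -0.2006  0.685 ] 0.8695970695970696
muffs [ 0.592  -0.2006  0.685 ] 0.8695970695970696
muffs [ 0.592  -0.2006  0.685 ] 0.8695970695970696
  iou0
top tester 0.68 [330.7, 142.0, 98.7, 85.8] 5889
scene tester 0.7 [232.9, 214.6, 116.1, 101.6] 5500
tester [ 0.579  -0.1994 -0.1292] 0.8128835357429293
tester [ 0.5792 -0.2001 -0.1321] 0.8316369804919423
tester [ 0.5813 -0.2008 -0.1229] 0.791594703511802
  iou0
  iou0
top stand 0.88 [145.1, 130.7, 161.4, 88.1] 7091
scene stand 0.72 [320.7, 66.5, 94.2, 176.2] 4577
stand [0.589  0.2078 0.0867] 0.8900020246638054
stand [0.5884 0.2055 0.0853] 0.9244543196967716
stand [0.5899 0.2069 0.0924] 0.8639109097772745
  iou0
  iou0
```

```bash
cat >> h.py <<'E'
GO=grip_point_offset
def tool(heading,alpha,ysign):   # heading rad, alpha deg below horizontal; tool y = ysign*horizontal left
    al=np.deg2rad(alpha);h=np.array([np.cos(heading),np.sin(heading),0]);l=np.array([-h[1],h[0],0])
    z=np.cos(al)*h-np.array([0,0,np.sin(al)]);y=ysign*l
    return np.c_[np.cross(y,z),y,z]
def plan(p,Rt,p0=None,R0=None):   # tcp target -> shift cm, rotvec deg in current tool frame
    s=get_state(); p0=s["tcp_pos"] if p0 is None else p0; R0=rot(s["orientation"]) if R0 is None else R0
    print("rows:",(R0.T@(np.array(p)-p0)*100).round(2).tolist(),np.rad2deg(R.from_matrix(R0.T@Rt).as_rotvec()).round(1).tolist())
def grasp_muffs(o,yaw,heading_flip=0,back=0.,ang=45): # arc angle from vertical on -x side
    t=np.deg2rad(ang); return frame(o,yaw,[-.06*np.sin(t),0,.08+.06*np.cos(t)])[0]
E
python3 - <<'E'
from h import *
read_camera("top")
for d in silhouettes("top","muffs")[:4]:
    print(d["p"],d["box"])
    if abs(d["box"][0]-356)<8 and d["box"][2]<60: print(fit("muffs",[(cam("top"),d["pixels"])],(.59,-.2,.75),.062))
Rt=tool(.75,45,-1);g=grasp_muffs((.585,-.195,.062),.75);print(g)
plan(g+Rt[:,2]*(GO-.15),Rt)
E
```

```text
0.6 [355.0, 153.4, 50.7, 46.4]
(array([ 0.5917, -0.2028,  0.745 ]), np.float64(0.8153241650294696))
0.6 [442.4, 132.2, 53.7, 27.2]
[ 0.554  -0.2239  0.1844]
rows: [36.25, -14.23, -8.29] [9.2, 44.4, -22.3]
```

Call:
send_rows(
  series=[36,-14,-8,9,44,-22,1,36,-14,-8,9,44,-22,1,36,-14,-8,9,44,-22,1,36,-14,-8,9,44,-22,1,36,-14,-8,9,44,-22,1,36,-14,-8,9,44,-22,1,36,-14,-8,9,44,-22,1,36,-14,-8,9,44,-22,1,36,-14,-8,9,44,-22,1,36,-14,-8,9,44,-22,1],
  newtons=80,
)

```text
clock: 1.83
tcp_pos: [0.4866, -0.2877, 0.2748]
orientation: [-0.139, 0.861, 0.337, 0.354]
wrist_force: [-0.6, 0.4, 0.1]
finger_gap: 0.0855
```

```bash
python3 - <<'E'
from h import *
s=get_state();print(s["clock"],s["joint_pos"],s["tcp_pos"],rot(s["orientation"]))
C=cam("wrist");im=read_camera("wrist");print(C)
D=silhouettes("wrist","muffs")
for d in D[:3]:
    print(d["p"],d["box"])
if D: print(fit("muffs",[(C,D[0]["pixels"])],(.59,-.2,.74),.062))
for c in("top","scene"):
    read_camera(c)
    for d in silhouettes(c,"muffs")[:3]: print(c,d["p"],d["box"])
r=render(C,"muffs",(.591,-.202,.062),.735).astype(np.uint8)
cs,_=cv2.findContours(r,cv2.RETR_LIST,cv2.CHAIN_APPROX_NONE);cv2.drawContours(im,cs,-1,(0,255,0),1)
cv2.imwrite("pics/w1.png",im)
E
```

```text
1.8333 [-1.1093  0.3376  0.0258  1.5304  0.7411  1.1802] [ 0.4866 -0.2877  0.2748] [[ 0.522   0.6789  0.5164]
 [ 0.4824 -0.7342  0.4777]
 [ 0.7034 -0.0002 -0.7108]]
(array([[345.4712,   0.    , 315.8723],
       [  0.    , 345.4712, 199.4611],
       [  0.    ,   0.    ,   1.    ]]), array([ 0.4357, -0.3346,  0.4583]), array([[ 0.6784, -0.6559,  0.3312],
       [-0.7347, -0.6055,  0.3058],
       [-0.0001, -0.4508, -0.8926]]))
0.79 [487.5, 236.1, 152.5, 133.9]
0.62 [294.3, 99.0, 63.0, 151.8]
(array([ 0.59, -0.2 ,  0.74]), np.float64(-0.0))
top 0.85 [360.0, 151.9, 44.3, 46.7]
top 0.75 [442.5, 131.2, 53.2, 27.8]
top 0.52 [333.3, 140.3, 95.9, 85.4]
scene 0.97 [220.0, 312.3, 56.9, 64.5]
scene 0.75 [265.6, 217.4, 53.0, 49.0]
scene 0.39 [320.1, 63.5, 95.7, 177.3]
```

View pics/w1.png

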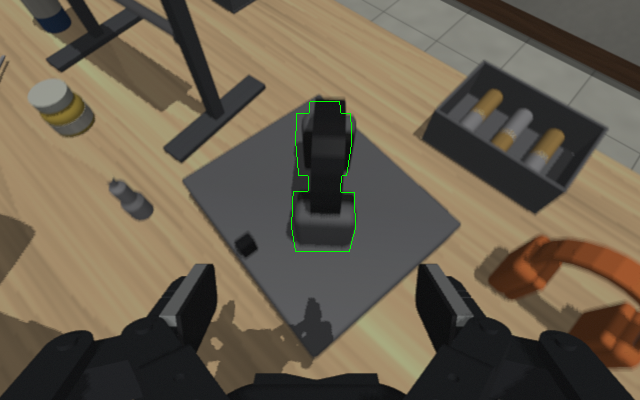

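```bash
python3 - <<'E'
from h import *
C=cam("wrist");read_camera("wrist")
for d in silhouettes("wrist","muffs")[:3]:
    if abs(d["box"][0]-294)<12:
        q,f=fit("muffs",[(C,d["pixels"])],(.591,-.202,.735),.062);print(q,f)
for yaw,o in((.735,(.591,-.202,.062)),(q[2],(q[0],q[1],.062))):
    Rt=tool(yaw,45,-1);g=grasp_muffs(o,yaw);plan(g+Rt[:,2]*(GO+.004),Rt)
E
```

```text
[ 0.5971 -0.2023  0.69  ] 0.9046488377905524
rows: [0.63, 0.66, 15.46] [-0.3, 0.4, 0.3]
rows: [0.93, 0.98, 15.76] [-2.1, 0.4, 2.1]
```

Call:
send_rows(
  series=[0.7,0.8,5,-1,0.4,1,1,0.7,0.8,8,-1,0.4,1,1,0.7,0.8,11,-1,0.4,1,1,0.7,0.8,13,-1,0.4,1,1,0.7,0.8,14.5,-1,0.4,1,1,0.7,0.8,15.5,-1,0.4,1,1,0.7,0.8,15.5,-1,0.4,1,1,0.7,0.8,15.5,-1,0.4,1,0.6,0.7,0.8,15.5,-1,0.4,1,0.55,0.7,0.8,15.5,-1,0.4,1,0.5],
  newtons=80,
)

```text
clock: 3.07
tcp_pos: [0.5735, -0.2203, 0.1696]
orientation: [-0.134, 0.865, 0.325, 0.359]
wrist_force: [0.5, 0.5, 0.1]
finger_gap: 0.0516
```

```bash
python3 - <<'E'
from h import *
s=get_state();print(s["tcp_pos"],s["wrist_force"],s["finger_gap"])
C=cam("wrist");im=read_camera("wrist")
r=render(C,"muffs",(.593,-.202,.062),.72).astype(np.uint8)
cs,_=cv2.findContours(r,cv2.RETR_LIST,cv2.CHAIN_APPROX_NONE);cv2.drawContours(im,cs,-1,(0,255,0),1)
cv2.imwrite("pics/w2.png",im)
E
```

```text
[ 0.5735 -0.2203  0.1696] [0.4591 0.4902 0.1227] 0.05158055227669169
```

View pics/w2.png

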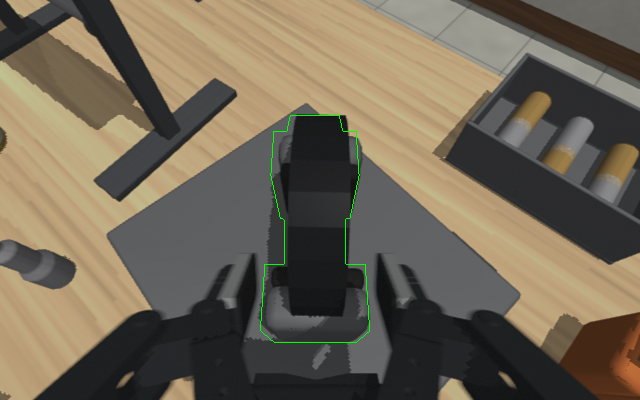

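The overlay outline matches the muffs and the band sits centred between the fingers (6 pictures viewed). Closing and lifting a little.

Call:
send_rows(
  series=[0,0,0,0,0,0,0.25,0,0,0,0,0,0,0.25,0,0,0,0,0,0,0.25,0,0,0,0,0,0,0.25,0,0,0,0,0,0,0.25,0,0,0,0,0,0,0.25,0,0,0,0,0,0,0.25],
  newtons=90,
)

```text
clock: 3.7
tcp_pos: [0.5736, -0.2189, 0.169]
orientation: [-0.135, 0.865, 0.325, 0.358]
wrist_force: [-0.3, -0.6, -0.3]
finger_gap: 0.0213
```

```bash
python3 - <<'E'
from h import *
s=get_state();p=s["tcp_pos"];Rt=rot(s["orientation"]);print(p,s["wrist_force"],s["finger_gap"])
plan(p+[0,0,.16],Rt)
# muffs in tool frame, assuming est pose
o=np.array([.593,-.202,.062]);Rm=R.from_euler("z",.72).as_matrix()
print("o in tool",Rt.T@(o-p),"R",R.from_matrix(Rt.T@Rm).as_rotvec())
np.savez("rel.npz",o=Rt.T@(o-p),R=Rt.T@Rm)
E
```

```text
[ 0.5736 -0.2189  0.169 ] [-0.2799 -0.5973 -0.259 ] 0.02130889052537584
rows: [11.32, 0.01, -11.31] [0.0, 0.0, 0.0]
o in tool [-0.0575  0.      0.0938] R [-2.9018  0.     -1.2024]
```

```bash
python3 - <<'E'
from h import *
C=cam("wrist");im=read_camera("wrist")
cv2.imwrite("pics/w3.png",im)
im=read_camera("scene");cv2.imwrite("pics/s3.png",cv2.resize(im[170:300,230:390],(800,600)))
E
```

```text
(no output)
```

View pics/w3.png

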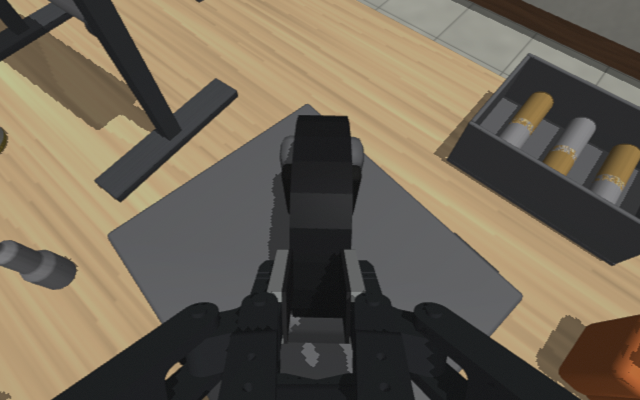

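The pads touch the band on both sides (cols 285 and 350; 7 pictures viewed), but the reported gap is 21 mm rather than 30. I'll close further to test it.

Call:
send_rows(
  series=[0,0,0,0,0,0,0.1,0,0,0,0,0,0,0.1,0,0,0,0,0,0,0.1,0,0,0,0,0,0,0.1],
  newtons=90,
)

```text
clock: 4.13
tcp_pos: [0.5736, -0.2189, 0.169]
orientation: [-0.135, 0.865, 0.325, 0.358]
wrist_force: [-0.4, 0.2, 0.1]
finger_gap: 0.0086
```

```bash
python3 - <<'E'
from h import *
s=get_state();p=s["tcp_pos"];Rt=rot(s["orientation"]);C=cam("wrist")
for x in(-.011,0,.011):
  for dz in(0,-.0187,-.04):
    for y in(.0106,): print(x,dz,y,proj(C,[p+Rt@[x,y,dz],p+Rt@[x,-y,dz]]).round().tolist())
o=np.array([.593,-.202,.062]);
for ang in(0,20,30,45,60,80): 
    t=np.deg2rad(ang);P=frame(o,.72,[[-.0645*np.sin(t),y,.08+.0645*np.cos(t)] for y in(-.015,.015)]);print(ang,proj(C,P).round().tolist(), (Rt.T@(P[0]-p)).round(4))
im=read_camera("wrist");a=cv2.imread("pics/w3.png")
b=np.hstack([a[200:400,200:440],im[200:400,200:440]]);b=cv2.resize(b,(800,333));sc=cv2.imread("pics/s3.png")
sc=cv2.resize(read_camera("scene")[205:275,260:330],(400,260),interpolation=cv2.INTER_CUBIC);t=cv2.resize(read_camera("top")[135:205,340:410],(400,260),interpolation=cv2.INTER_CUBIC)
cv2.imwrite("pics/m4.png",cv2.convertScaleAbs(np.vstack([b,np.hstack([sc,t])]),alpha=1.7,beta=15))
E
```

```text
-0.011 0 0.0106 [[334.0, 254.0], [298.0, 254.0]]
-0.011 -0.0187 0.0106 [[336.0, 271.0], [296.0, 271.0]]
-0.011 -0.04 0.0106 [[339.0, 294.0], [293.0, 294.0]]
0 0 0.0106 [[335.0, 237.0], [297.0, 237.0]]
0 -0.0187 0.0106 [[337.0, 252.0], [295.0, 252.0]]
0 -0.04 0.0106 [[339.0, 273.0], [293.0, 273.0]]
0.011 0 0.0106 [[335.0, 218.0], [297.0, 218.0]]
0.011 -0.0187 0.0106 [[337.0, 232.0], [295.0, 232.0]]
0.011 -0.04 0.0106 [[340.0, 251.0], [292.0, 251.0]]
0 [[346.0, 162.0], [286.0, 162.0]] [ 0.0447  0.0151 -0.0083]
20 [[347.0, 204.0], [285.0, 204.0]] [ 0.0264  0.0151 -0.0211]
30 [[347.0, 228.0], [285.0, 228.0]] [ 0.0158  0.0151 -0.025 ]
45 [[347.0, 261.0], [286.0, 261.0]] [-0.0009  0.0151 -0.0272]
60 [[346.0, 288.0], [287.0, 288.0]] [-0.0176  0.0151 -0.025 ]
80 [[343.0, 311.0], [289.0, 311.0]] [-0.0379  0.0151 -0.0155]
```

View pics/m4.png

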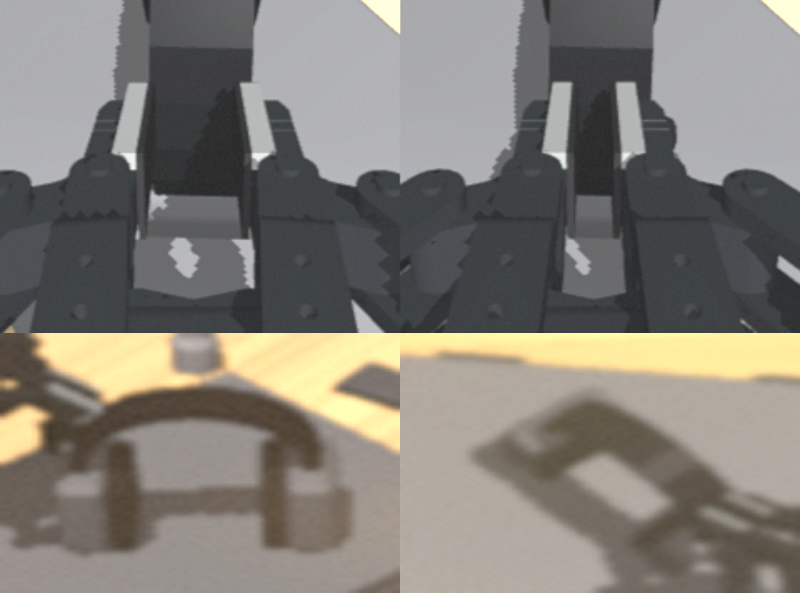

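```bash
python3 - <<'E'
from h import *
s=get_state();p=s["tcp_pos"];Rt=rot(s["orientation"])
for n in("scene","top","wrist"):
    C=cam(n);print(n,[(k,proj(C,p-Rt[:,2]*k/1000)[0].round(1).tolist()) for k in(0,20,30,40,50,60)])
print(grip_point_offset,s["joint_pos"],s["finger_gap"])
E
grep -rn "" /dev/null; python3 -c "import workcell;print([n for n in dir(workcell) if n[0]!='_'])"
```

```text
scene [(0, [284.5, 231.1]), (20, [279.4, 227.7]), (30, [276.8, 226.0]), (40, [274.2, 224.3]), (50, [271.6, 222.6]), (60, [269.0, 220.9])]
top [(0, [388.3, 176.9]), (20, [392.4, 179.6]), (30, [394.4, 180.9]), (40, [396.5, 182.3]), (50, [398.6, 183.7]), (60, [400.7, 185.1])]
wrist [(0, [316.0, 236.6]), (20, [316.1, 252.7]), (30, [316.1, 262.2]), (40, [316.1, 272.7]), (50, [316.2, 284.7]), (60, [316.2, 298.2])]
0.0187 [-0.9092  0.339  -0.2323  1.057   0.784   1.4887] 0.008818532380242506
['MotionError', 'camera_info', 'get_state', 'grip_point_offset', 'hand_in', 'read_camera', 'silhouettes']
```

The tips lie about 30 mm short of the reported TCP and closed in front of the band, touching nothing (8 pictures viewed). I'll open and advance with care.

Call:
send_rows(
  series=[0,0,0,0,0,0,0.6,0,0,0,0,0,0,0.6,0,0,0,0,0,0,0.6,0,0,0,0,0,0,0.6,0,0,0.6,0,0,0,0.6,0,0,1.2,0,0,0,0.6,0,0,1.8,0,0,0,0.6,0,0,2.4,0,0,0,0.6,0,0,2.4,0,0,0,0.6],
)

```text
clock: 5.03
tcp_pos: [0.5864, -0.2064, 0.1508]
orientation: [-0.135, 0.865, 0.326, 0.358]
wrist_force: [-0.3, 0.4, 0.6]
finger_gap: 0.0511
```

Call:
send_rows(
  series=[0,0,0.3,0,0,0,0.6,0,0,0.4,0,0,0,0.5,0,0,0.4,0,0,0,0.42,0,0,0.4,0,0,0,0.3,0,0,0.4,0,0,0,0.2,0,0,0.4,0,0,0,0.2,0,0,0.4,0,0,0,0.2,0,0,0.4,0,0,0,0.2],
  newtons=60,
)

```text
clock: 5.7
tcp_pos: [0.5886, -0.2061, 0.1495]
orientation: [-0.134, 0.865, 0.325, 0.359]
wrist_force: [0.8, 0.4, 0.6]
finger_gap: 0.0286
```

```bash
python3 - <<'E'
from h import *
s=get_state();print(s["tcp_pos"],s["wrist_force"],s["finger_gap"])
im=read_camera("wrist")
sc=cv2.resize(read_camera("scene")[205:275,260:330],(400,400),interpolation=cv2.INTER_CUBIC)
cv2.imwrite("pics/m5.png",cv2.convertScaleAbs(np.hstack([im[:,120:520],sc]),alpha=1.7,beta=15))
E
```

```text
[ 0.5886 -0.2061  0.1495] [0.8489 0.3508 0.6361] 0.028621089898898232
```

View pics/m5.png

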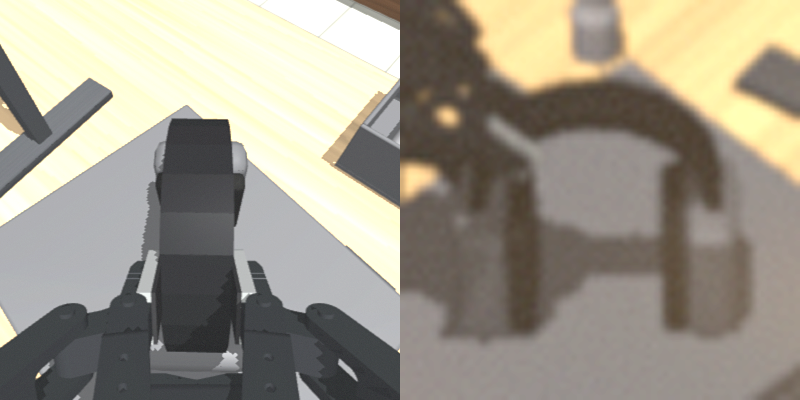

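Now the pads hold the band sides (crop cols 150 and 240), with the tip through to the band's inner face in the scene crop (9 pictures viewed). Lifting.

Call:
send_rows(
  series=[0,0,0,0,0,0,0.1,0.4,0,-0.4,0,0,0,0.1,1.2,0,-1.2,0,0,0,0.1,2.5,0,-2.5,0,0,0,0.1,4,0,-4,0,0,0,0.1,6,0,-6,0,0,0,0.1,8,0,-8,0,0,0,0.1,9.5,0,-9.5,0,0,0,0.1,10.5,0,-10.5,0,0,0,0.1,10.5,0,-10.5,0,0,0,0.1],
  newtons=90,
)

```text
clock: 6.63
tcp_pos: [0.5891, -0.2067, 0.3012]
orientation: [-0.132, 0.864, 0.326, 0.359]
wrist_force: [0.8, -0.8, -1.4]
finger_gap: 0.0279
```

```bash
python3 - <<'E'
from h import *
s=get_state();p=s["tcp_pos"];Rt=rot(s["orientation"]);print(p,s["wrist_force"],s["finger_gap"])
p0=np.array([.5886,-.2061,.1495]);hd=np.arctan2(Rt[1,2],Rt[0,2]);print("heading",hd)
o=np.array([.593,-.202,.062]);Rm=R.from_euler("z",hd).as_matrix()
np.savez("rel.npz",o=Rt.T@(o-p0),R=Rt.T@Rm);print(Rt.T@(o-p0))
oe=p+Rt@(Rt.T@(o-p0));print("muffs est",oe)
for c in("wrist","scene","top"):
    C=cam(c);im=read_camera(c);D=silhouettes(c,"muffs");u=proj(C,oe+[0,0,.07])[0]
    for d in D[:4]:
        b=d["box"]
        if np.hypot(b[0]+b[2]/2-u[0],b[1]+b[3]/2-u[1])<35: print(c,d["p"],b,fit("muffs",[(C,d["pixels"])],(oe[0],oe[1],hd),oe[2]))
    r=render(C,"muffs",oe,hd).astype(np.uint8)
    cs,_=cv2.findContours(r,cv2.RETR_LIST,cv2.CHAIN_APPROX_NONE);cv2.drawContours(im,cs,-1,(0,255,0),1)
    if c=="wrist": w=im
    if c=="scene": cv2.imwrite("pics/m6.png",np.hstack([cv2.resize(w,(480,300)),cv2.resize(im[150:300,220:380],(320,300))]))
E
```

```text
[ 0.5891 -0.2067  0.3012] [ 0.7574 -0.8414 -1.4339] 0.027880844678535435
heading 0.7138447391541581
[-0.0576 -0.0007  0.0661]
muffs est [ 0.5935 -0.2026  0.2137]
wrist 0.94 [272.9, 118.7, 93.2, 257.8] (array([ 0.5943, -0.2027,  0.6908]), np.float64(0.8017936107781957))
scene 0.77 [262.1, 176.4, 54.5, 51.4] (array([ 0.5919, -0.2014,  0.6928]), np.float64(0.7246006389776358))
top 0.95 [359.7, 140.8, 53.9, 53.3] (array([ 0.5901, -0.2015,  0.7628]), np.float64(0.7248062015503876))
```

View pics/m6.png

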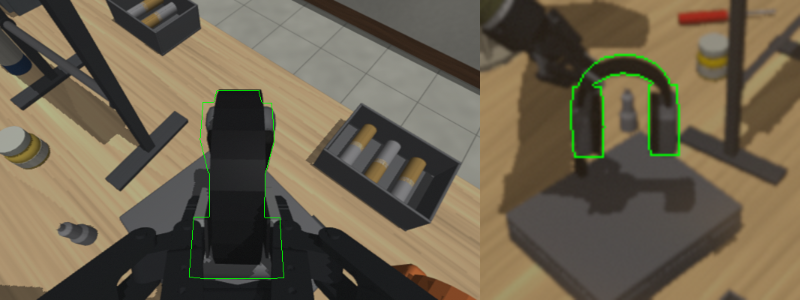

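```bash
cat >> h.py <<'E'
ST=(.588,.206,0.);SY=.09
def muffs_to(o,yaw,**k):
    r=np.load("rel.npz");Rm=R.from_euler("z",yaw).as_matrix();Rt=Rm@r["R"].T
    plan(np.array(o)-Rt@r["o"],Rt,**k)
def muffs_now():
    r=np.load("rel.npz");s=get_state();Rt=rot(s["orientation"]);return s["tcp_pos"]+Rt@r["o"],R.from_matrix(Rt@r["R"]).as_euler("zyx")
E
python3 - <<'E'
from h import *
muffs_to((.45,-.15,.215),.4)
A=frame(ST,SY,[-.15,0,.215])[0];print(A);muffs_to(A,SY)
E
```

```text
rows: [-4.72, -13.42, -5.6] [-13.1, -0.0, 12.4]
[0.4386 0.1925 0.215 ]
rows: [10.65, -40.09, 9.86] [-25.6, -0.0, 24.9]
```

Call:
send_rows(
  series=[-1.6,-4.5,-1.9,-4,0,4,0.1,-3.2,-9,-3.8,-8.5,0,8,0.1,-4.7,-13.4,-5.6,-13,0,12.4,0.1,-2,-17,-4,-15,0,14.5,0.1,1,-21,-1,-18,0,17,0.1,3.5,-25.5,2,-20,0,19,0.1,6,-30,5,-22,0,21.5,0.1,8.5,-34,7.5,-24,0,23.5,0.1,10,-37.5,9,-25.5,0,25,0.1,10.6,-40,9.9,-25.5,0,25,0.1],
)

```text
clock: 7.77
tcp_pos: [0.4458, 0.0571, 0.3016]
orientation: [-0.016, 0.923, 0.049, 0.381]
wrist_force: [1.1, -0.7, -1.6]
finger_gap: 0.0281
```

```bash
python3 - <<'E'
from h import *
s=get_state();print(s["clock"],s["tcp_pos"],s["joint_pos"],s["wrist_force"],s["finger_gap"])
print(muffs_now())
o,e=muffs_now()
for n,x0,z in(("muffs",(o[0],o[1],e[0]),o[2]),("stand",(.588,.206,.09),0)):
  for c in("scene","top","wrist"):
    C=cam(c);read_camera(c);D=silhouettes(c,n);r=render(C,n,(x0[0],x0[1],z),x0[2])
    for d in D[:4]:
        if (d["pixels"]&r).sum()>.4*r.sum(): print(n,c,d["p"],d["box"],*fit(n,[(C,d["pixels"])],x0,z)); break
muffs_to(frame(ST,SY,[-.15,0,.195])[0],SY)
muffs_to(frame(ST,SY,[0,0,.195])[0],SY)
E
```

```text
7.7667 [0.4458 0.0571 0.3016] [-0.2229 -0.649  -0.7927  0.6698  0.2221  2.9023] [ 1.1311 -0.6881 -1.5644] 0.02810812321409943
(array([0.4516, 0.0578, 0.214 ]), array([ 0.0961,  0.0025, -0.0016]))
muffs scene 0.8 [286.1, 115.3, 47.1, 56.9] [0.4484 0.0617 0.0887] 0.7880617035546613
muffs top 0.82 [273.9, 192.3, 28.2, 54.0] [0.4466 0.0673 0.0843] 0.6847210994341147
muffs wrist 0.77 [272.1, 116.0, 95.2, 258.2] [0.451  0.0603 0.0821] 0.8037777595673196
stand scene 0.81 [321.4, 64.3, 93.7, 178.6] [0.5889 0.211  0.0868] 0.878833775085195
stand top 0.63 [143.0, 134.3, 164.2, 85.5] [0.5885 0.2073 0.0801] 0.9059806738051711
stand wrist 0.86 [1.6, 0.0, 367.6, 272.3] [0.5919 0.2051 0.1038] 0.6665168988068494
rows: [-1.36, -13.9, 1.23] [-0.1, 0.3, 0.2]
rows: [9.3, -13.75, 11.78] [-0.1, 0.3, 0.2]
```

```bash
python3 - <<'E'
from h import *
for P in([-.14,-.08,.195],[0,-.08,.195],[0,-.08,.0275]): muffs_to(frame((.589,.207,0),SY,P)[0]+[.002,-.002,0],.13)
E
```

```text
rows: [-0.55, -5.74, 2.13] [1.5, 0.3, -1.4]
rows: [9.4, -5.59, 11.97] [1.5, 0.3, -1.4]
rows: [-2.38, -5.72, 23.88] [1.5, 0.3, -1.4]
```

Call:
send_rows(
  series=[0,-3,0.8,0.8,0,-0.7,0.1,-0.5,-5.7,2.1,1.5,0,-1.4,0.1,-0.5,-5.7,2.1,1.5,0,-1.4,0.1,1,-5.7,3.6,1.5,0,-1.4,0.1,3,-5.7,5.6,1.5,0,-1.4,0.1,5,-5.7,7.6,1.5,0,-1.4,0.1,7,-5.6,9.6,1.5,0,-1.4,0.1,8.5,-5.6,11.1,1.5,0,-1.4,0.1,9.4,-5.6,12,1.5,0,-1.4,0.1,9.4,-5.6,12,1.5,0,-1.4,0.1],
)

```text
clock: 9.2
tcp_pos: [0.5945, 0.1256, 0.2824]
orientation: [-0.023, 0.923, 0.065, 0.38]
wrist_force: [-0.1, 0.3, -1.1]
finger_gap: 0.0273
```

```bash
python3 - <<'E'
from h import *
s=get_state();print(s["clock"],s["tcp_pos"],s["joint_pos"],s["wrist_force"],s["finger_gap"])
o,e=muffs_now();print(o,e)
C=cam("wrist");w=read_camera("wrist");S=cam("scene");sc=read_camera("scene")
D=silhouettes("scene","muffs");r=render(S,"muffs",o,e[0])
for d in D:
    if (d["pixels"]&r).sum()>.4*r.sum(): print(d["box"],fit("muffs",[(S,d["pixels"])],(o[0],o[1],e[0]),o[2]))
for c,im in((C,w),(S,sc)):
    for n,q,y in(("muffs",o,e[0]),("stand",(.589,.207,0),SY)):
        cs,_=cv2.findContours(render(c,n,q,y).astype(np.uint8),cv2.RETR_LIST,cv2.CHAIN_APPROX_NONE);cv2.drawContours(im,cs,-1,(0,255,0) if n=="muffs" else (0,0,255),1)
cv2.imwrite("pics/m7.png",cv2.convertScaleAbs(np.hstack([cv2.resize(w,(480,300)),cv2.resize(sc[60:240,290:482],(320,300),interpolation=cv2.INTER_CUBIC)]),alpha=1.5,beta=10))
for P in([0,-.08,.035],[0,-.08,.0275]): muffs_to(frame((.589,.207,0),SY,P)[0]+[.002,-.002,0],.13)
E
```

```text
9.2 [0.5945 0.1256 0.2824] [ 0.0402 -0.2603 -0.6701  0.3827  0.064   3.0674] [-0.0509  0.253  -1.1321] 0.027295489037603805
[0.6    0.1265 0.1949] [ 0.132   0.0051 -0.0014]
[333.9, 130.2, 48.2, 56.0] (array([0.5971, 0.1276, 0.2088]), np.float64(0.626241134751773))
rows: [-11.12, 0.09, 11.38] [-0.1, 0.4, 0.1]
rows: [-11.65, 0.08, 11.92] [-0.1, 0.4, 0.1]
```

View pics/m7.png

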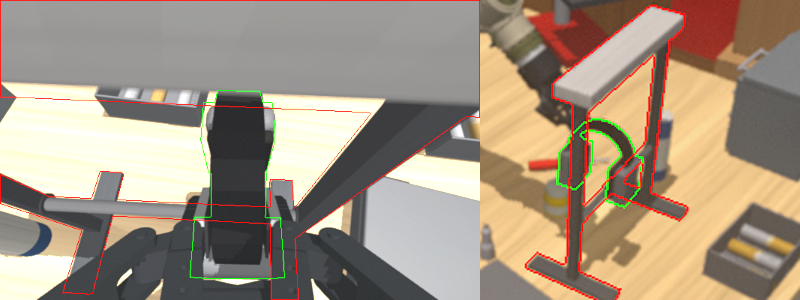

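The stand and muffs outlines fit. The muffs are over the rail, one cup each side, clear of the posts (11 pictures viewed). Lowering.

Call:
send_rows(
  series=[-1,0,1,0,0,0,0.1,-2.5,0,2.5,0,0,0,0.1,-4.2,0,4.3,0,0,0,0.1,-6,0.1,6.1,0,0,0,0.1,-7.6,0.1,7.8,0,0,0,0.1,-9,0.1,9.2,0,0,0,0.1,-9.9,0.1,10.1,0,0,0,0.1,-10.4,0.1,10.6,0,0,0,0.1,-10.4,0.1,10.6,0,0,0,0.1],
)

```text
clock: 10.1
tcp_pos: [0.5909, 0.1249, 0.132]
orientation: [-0.024, 0.923, 0.066, 0.378]
wrist_force: [-0.9, 0.0, -2.0]
finger_gap: 0.0276
```

```bash
python3 - <<'E'
from h import *
s=get_state();print(s["clock"],s["tcp_pos"],s["joint_pos"],s["wrist_force"],s["finger_gap"]);print(muffs_now())
E
```

```text
10.1 [0.5909 0.1249 0.132 ] [ 0.0373 -0.0871 -0.9569 -0.074   0.0675  3.0638] [-0.8613  0.0154 -1.9623] 0.027635415748356405
(array([0.5961, 0.1258, 0.0444]), array([ 0.134 ,  0.0081, -0.0015]))
```

Now lower slowly, watching the force.

Call:
send_rows(
  series=[-0.2,0,0.2,0,0,0,0.1,-0.35,0,0.35,0,0,0,0.1,-0.5,0,0.5,0,0,0,0.1,-0.65,0,0.65,0,0,0,0.1,-0.8,0,0.8,0,0,0,0.1,-0.9,0,0.9,0,0,0,0.1,-0.9,0,0.9,0,0,0,0.1],
)

```text
clock: 10.68
tcp_pos: [0.5925, 0.1252, 0.121]
orientation: [-0.024, 0.922, 0.066, 0.38]
wrist_force: [0.7, 0.9, -2.4]
finger_gap: 0.0282
```

Call:
send_rows(
  series=[-0.1,0,0.1,0,0,0,0.1,-0.2,0,0.2,0,0,0,0.1,-0.2,0,0.2,0,0,0,0.1],
)

```text
clock: 10.93
tcp_pos: [0.5925, 0.1252, 0.1182]
orientation: [-0.024, 0.922, 0.066, 0.38]
wrist_force: [-0.2, -0.0, -2.3]
finger_gap: 0.0281
```

Call:
send_rows(
  series=[-0.07,0,0.07,0,0,0,0.1,-0.14,0,0.14,0,0,0,0.1,-0.14,0,0.14,0,0,0,0.1],
)

```text
clock: 11.18
tcp_pos: [0.5925, 0.1252, 0.1163]
orientation: [-0.024, 0.922, 0.066, 0.38]
wrist_force: [0.8, 0.4, -2.5]
finger_gap: 0.0279
```

Call:
send_rows(
  series=[-0.07,0,0.07,0,0,0,0.1,-0.14,0,0.14,0,0,0,0.1,-0.14,0,0.14,0,0,0,0.1],
)

```text
clock: 11.43
tcp_pos: [0.5928, 0.1252, 0.1147]
orientation: [-0.024, 0.922, 0.066, 0.38]
wrist_force: [-0.6, 0.1, -0.8]
finger_gap: 0.0281
```

Call:
send_rows(
  series=[-0.07,0,0.07,0,0,0,0.1,-0.07,0,0.07,0,0,0,0.1],
)

```text
clock: 11.6
tcp_pos: [0.5931, 0.1252, 0.1142]
orientation: [-0.024, 0.922, 0.066, 0.38]
wrist_force: [-2.2, -0.8, 2.5]
finger_gap: 0.0278
```

Contact confirmed: the load has moved from −2.4 to +2.5 N. Opening, then backing off along the tool.

Call:
send_rows(
  series=[0,0,0,0,0,0,0.34,0,0,0,0,0,0,0.38,0,0,0,0,0,0,0.45,0,0,0,0,0,0,0.55,0,0,0,0,0,0,0.55,0,0,0,0,0,0,0.55,0,0,-0.5,0,0,0,0.55,0,0,-1.5,0,0,0,0.55,0,0,-3,0,0,0,0.55,0,0,-5,0,0,0,0.55],
)

```text
clock: 12.43
tcp_pos: [0.5569, 0.1203, 0.1485]
orientation: [-0.024, 0.923, 0.066, 0.379]
wrist_force: [-0.1, 0.6, 0.3]
finger_gap: 0.0471
```

Call:
send_rows(
  series=[0,0,-3,0,0,0,0.55,0,0,-6,0,0,0,0.55,0,0,-9,0,0,0,0.55,0,0,-12,0,0,0,0.55,0,0,-14,0,0,0,0.55,0,0,-14,0,0,0,0.55],
)

```text
clock: 12.93
tcp_pos: [0.4598, 0.1073, 0.2535]
orientation: [-0.023, 0.921, 0.066, 0.383]
wrist_force: [1.7, -0.4, 0.3]
finger_gap: 0.0466
```

```bash
python3 - <<'E'
from h import *
s=get_state();print(s["clock"],s["tcp_pos"],s["joint_pos"],s["wrist_force"],s["finger_gap"])
o=frame((.589,.207,0),SY,[0,-.08,.0275])[0];print(o)
C=cam("wrist");w=read_camera("wrist")
dw=silhouettes("wrist","muffs")
S=cam("scene");sc=read_camera("scene");ds=silhouettes("scene","muffs")
for c,D in((C,dw),(S,ds)):
    r=render(c,"muffs",o,.13)
    for d in D: 
        if (d["pixels"]&r).sum()>.3*r.sum(): print(d["p"],d["box"],(d["pixels"]&r).sum()/(d["pixels"]|r).sum(),fit("muffs",[(c,d["pixels"])],(o[0],o[1],.13),o[2]))
tw=cam("scene")
T=np.array([.578,-.202,0])
# tab measurement
P=frame((.579,-.201,0),-.131,[-.105,0,.083])[0];print("pull est",P,"tilt heading -.131")
for c,C2 in(("wrist",C),("scene",S)):
    for d in silhouettes(c,"pull")[:3]: print(c,d["p"],d["box"],proj(C2,[P]))
cv2.imwrite("pics/m8.png",cv2.convertScaleAbs(np.hstack([cv2.resize(w,(480,300)),cv2.resize(sc[60:240,290:482],(320,300),interpolation=cv2.INTER_CUBIC)]),alpha=1.5,beta=10))
E
```

```text
12.9333 [0.4598 0.1073 0.2535] [-0.0197 -0.579  -0.8996  0.468   0.1078  3.0227] [ 1.7175 -0.3543  0.2861] 0.04663992319419763
[0.5962 0.1273 0.0275]
0.58 [287.5, 109.8, 56.8, 144.1] 0.8438283828382839 (array([0.6002, 0.1267, 0.1136]), np.float64(0.8617918842908798))
0.98 [333.4, 172.6, 47.8, 46.9] 0.5650470219435737 (array([0.5945, 0.1308, 0.2344]), np.float64(0.598014888337469))
pull est [ 0.4749 -0.1873  0.083 ] tilt heading -.131
scene 0.84 [234.8, 214.7, 117.2, 90.8] [[269.0943 231.4792]]
scene 0.46 [233.3, 215.7, 116.5, 98.1] [[269.0943 231.4792]]
scene 0.33 [320.5, 155.5, 39.6, 9.9] [[269.0943 231.4792]]
```

The muffs sit where predicted on the rail (wrist overlay IoU 0.84). Next is the lid tab.

```bash
cat >> h.py <<'E'
TY=-.131;TO=np.array([.579,-.201,0.])
def tabpose(th,alpha,k,dz=0.,rz=.083): # th rad lid angle; k = TCP distance beyond pinch point
    hx,hz=.120,.044; a=np.array([-.225,rz-hz]);c,s=np.cos(th),np.sin(th)
    x=c*a[0]+s*a[1];z=-s*a[0]+c*a[1]
    P=frame(TO,TY,[hx+x,0,hz+z])[0]; Rt=tool(TY,alpha,-1); return P+Rt[:,2]*k+[0,0,dz],Rt
E
python3 - <<'E'
from h import *
plan(*tabpose(0,75,.036,.12)); print(tabpose(0,75,.036,.12)[0])
E
```

```text
rows: [-6.88, 29.59, 4.51] [-7.5, -29.4, 13.8]
[ 0.4841 -0.1885  0.1682]
```

Call:
send_rows(
  series=[-0.5,3.5,-0.5,-1,-3.7,1.7,0.6,-1,7,-0.5,-2,-7.4,3.4,0.6,-2,11,0.5,-3,-11,5,0.6,-3,15,1.5,-4,-15,7,0.6,-4.5,19,2.5,-5,-19,9,0.6,-5.5,23,3.5,-6,-23,11,0.6,-6.5,27,4,-7,-27,12.5,0.6,-6.9,29.6,4.5,-7.5,-29.4,13.8,0.6,-6.9,29.6,4.5,-7.5,-29.4,13.8,0.6,-6.9,29.6,4.5,-7.5,-29.4,13.8,0.6],
  newtons=35,
)

```text
clock: 14.07
tcp_pos: [0.4846, -0.1899, 0.167]
orientation: [0.007, 0.989, -0.066, 0.13]
wrist_force: [-0.4, 0.4, 0.2]
finger_gap: 0.0513
```

```bash
python3 - <<'E'
from h import *
s=get_state();p=s["tcp_pos"];Rt=rot(s["orientation"]);print(s["clock"],p,s["joint_pos"],s["wrist_force"],s["finger_gap"])
C=cam("wrist");im=read_camera("wrist")
print("tab top proj",proj(C,frame(TO,TY,[[-.115,-.007,.096],[-.115,.007,.096],[-.095,.007,.096],[-.095,-.007,.096]])).round().tolist())
print("axis",proj(C,[p-Rt[:,2]*k for k in(.0,.02,.03,.04)]).round().tolist())
for d in silhouettes("wrist","tester")[:2]: print(d["p"],d["box"],fit("tester",[(C,d["pixels"])],(.579,-.201,-.131),0))
cv2.imwrite("pics/m9.png",cv2.convertScaleAbs(im,alpha=1.7,beta=15))
for dz in(.03,.0): plan(*tabpose(0,75,.036,dz))
E
```

```text
14.0667 [ 0.4846 -0.1899  0.167 ] [-0.6072  0.0049 -0.4304  0.9039  0.1206  2.6813] [-0.3665  0.4018  0.2056] 0.0513231119955584
tab top proj [[325.0, 247.0], [307.0, 247.0], [307.0, 221.0], [325.0, 221.0]]
axis [[317.0, 235.0], [318.0, 251.0], [318.0, 261.0], [318.0, 271.0]]
0.69 [151.3, 0.0, 329.1, 240.5] (array([ 0.5817, -0.2014, -0.1366]), np.float64(0.9843618610138434))
rows: [-2.3, 0.08, 8.71] [-0.1, -0.0, 0.0]
rows: [-3.08, 0.08, 11.61] [-0.1, -0.0, 0.0]
```

View pics/m9.png

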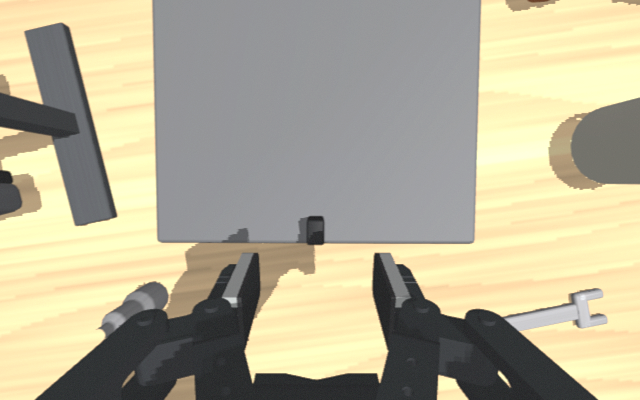

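The tab at (316,230) lies centred between the fingers, and the tester fit has IoU 0.98 (12 pictures viewed, no more). The tips again show about 40 mm behind the reported TCP. Descending with force checks.

```bash
sed -i 's/^TY=.*/TY=-.135;TO=np.array([.5815,-.2014,0.])/' h.py; python3 - <<'E'
from h import *
for k in(.036,.049): plan(*tabpose(0,75,k))
E
```

```text
rows: [-2.83, 0.05, 11.68] [-0.2, -0.0, 0.2]
rows: [-2.84, 0.06, 12.98] [-0.2, -0.0, 0.2]
```

Call:
send_rows(
  series=[-1,0,4,0,0,0,0.6,-2,0,7,0,0,0,0.6,-2.8,0,9.5,0,0,0,0.6,-2.8,0,11,0,0,0,0.6,-2.8,0,11.7,0,0,0,0.6,-2.8,0,11.7,0,0,0,0.6,-2.8,0,11.7,0,0,0,0.6],
)

```text
clock: 14.75
tcp_pos: [0.4885, -0.1886, 0.0508]
orientation: [0.009, 0.989, -0.064, 0.133]
wrist_force: [-0.1, 0.1, -0.4]
finger_gap: 0.0513
```

Call:
send_rows(
  series=[0,0,0.3,0,0,0,0.6,0,0,0.6,0,0,0,0.6,0,0,0.9,0,0,0,0.6,0,0,1,0,0,0,0.6],
)

```text
clock: 15.08
tcp_pos: [0.491, -0.1897, 0.0404]
orientation: [0.009, 0.989, -0.065, 0.132]
wrist_force: [0.4, 0.4, 0.5]
finger_gap: 0.0509
```

Call:
send_rows(
  series=[0,0,0,0,0,0,0.4,0,0,0,0,0,0,0.25,0,0,0,0,0,0,0.15,0,0,0,0,0,0,0.05,0,0,0,0,0,0,0.05,0,0,0,0,0,0,0.05,0,0,0,0,0,0,0.05,0,0,0,0,0,0,0.05],
  newtons=35,
)

```text
clock: 15.75
tcp_pos: [0.4906, -0.1902, 0.0403]
orientation: [0.009, 0.989, -0.065, 0.132]
wrist_force: [-3.8, -3.6, 2.8]
finger_gap: 0.0132
```

```bash
cat >> h.py <<'E'
def arcrows(t0,degs,k=.044):
    al=lambda d:75+15*d/60
    p0,R0=tabpose(np.deg2rad(t0),al(t0),k)
    for d in degs: print(d,end=" ");plan(*tabpose(np.deg2rad(d),al(d),k),p0=p0,R0=R0)
E
python3 - <<'E'
from h import *
print(tabpose(0,75,.044)[0]);arcrows(0,[3,6,9,12,15,18]);arcrows(18,range(21,43,3));arcrows(42,[45,48,51,54,57,60,61])
E
```

```text
[ 0.4887 -0.1888  0.0405]
3 rows: [0.47, 0.0, -1.07] [0.0, -0.7, -0.0]
6 rows: [1.0, -0.0, -2.12] [0.0, -1.5, -0.0]
9 rows: [1.58, 0.0, -3.13] [0.0, -2.2, 0.0]
12 rows: [2.22, 0.0, -4.11] [0.0, -3.0, 0.0]
15 rows: [2.9, -0.0, -5.05] [0.0, -3.7, -0.0]
18 rows: [3.63, 0.0, -5.95] [0.0, -4.5, -0.0]
21 rows: [0.71, 0.0, -0.92] [0.0, -0.7, 0.0]
24 rows: [1.46, -0.0, -1.8] [-0.0, -1.5, -0.0]
27 rows: [2.26, -0.0, -2.63] [-0.0, -2.3, 0.0]
30 rows: [3.11, -0.0, -3.42] [0.0, -3.0, 0.0]
33 rows: [3.99, -0.0, -4.16] [0.0, -3.7, -0.0]
36 rows: [4.91, -0.0, -4.86] [-0.0, -4.5, -0.0]
39 rows: [5.86, -0.0, -5.5] [-0.0, -5.2, 0.0]
42 rows: [6.85, -0.0, -6.09] [-0.0, -6.0, -0.0]
45 rows: [0.95, -0.0, -0.64] [-0.0, -0.8, -0.0]
48 rows: [1.94, -0.0, -1.22] [-0.0, -1.5, -0.0]
51 rows: [2.96, 0.0, -1.75] [-0.0, -2.3, 0.0]
54 rows: [4.0, 0.0, -2.22] [-0.0, -3.0, 0.0]
57 rows: [5.06, 0.0, -2.64] [-0.0, -3.7, 0.0]
60 rows: [6.15, 0.0, -3.0] [-0.0, -4.5, 0.0]
61 rows: [6.51, 0.0, -3.1] [-0.0, -4.7, 0.0]
```

Call:
send_rows(
  series=[0.5,0,-1.1,0,-0.7,0,0.05,1,0,-2.1,0,-1.5,0,0.05,1.6,0,-3.1,0,-2.2,0,0.05,2.2,0,-4.1,0,-3,0,0.05,2.9,0,-5,0,-3.7,0,0.05,3.6,0,-6,0,-4.5,0,0.05,3.6,0,-6,0,-4.5,0,0.05],
)

```text
clock: 16.33
tcp_pos: [0.5113, -0.193, 0.1084]
orientation: [0.007, 0.993, -0.065, 0.094]
wrist_force: [1.3, -5.2, 0.6]
finger_gap: 0.013
```

```bash
python3 - <<'E'
from h import *
s=get_state();print(s["clock"],s["tcp_pos"],s["wrist_force"],s["finger_gap"],tabpose(np.deg2rad(18),79.5,.044)[0])
E
```

```text
16.3333 [ 0.5113 -0.193   0.1084] [ 1.326  -5.2465  0.5851] 0.012963568529173164 [ 0.5083 -0.1915  0.1074]
```

Call:
send_rows(
  series=[0.7,0,-0.9,0,-0.7,0,0.05,1.5,0,-1.8,0,-1.5,0,0.05,2.3,0,-2.6,0,-2.3,0,0.05,3.1,0,-3.4,0,-3,0,0.05,4,0,-4.2,0,-3.7,0,0.05,4.9,0,-4.9,0,-4.5,0,0.05,5.9,0,-5.5,0,-5.2,0,0.05,6.9,0,-6.1,0,-6,0,0.05],
)

```text
clock: 17.0
tcp_pos: [0.5626, -0.2, 0.1766]
orientation: [0.003, 0.997, -0.066, 0.036]
wrist_force: [-2.2, -9.6, -14.4]
finger_gap: 0.013
```

Call:
send_rows(
  series=[0.9,0,-0.6,0,-0.8,0,0.05,1.9,0,-1.2,0,-1.5,0,0.05,3,0,-1.8,0,-2.3,0,0.05,4,0,-2.2,0,-3,0,0.05,5.1,0,-2.6,0,-3.7,0,0.05,6.1,0,-3,0,-4.5,0,0.05,6.1,0,-3,0,-4.5,0,0.05,6.1,0,-3,0,-4.5,0,0.05],
)

```text
clock: 17.67
tcp_pos: [0.6224, -0.2083, 0.212]
orientation: [0.0, 0.998, -0.066, -0.001]
wrist_force: [0.2, -8.5, -7.4]
finger_gap: 0.0129
```

```bash
cat > lid.py <<'E'
from h import *
s=get_state();p=s["tcp_pos"];Rt=rot(s["orientation"]);print(s["clock"],p,s["wrist_force"],s["finger_gap"],tabpose(np.deg2rad(60),90,.044)[0])
P=p-Rt[:,2]*.044;h=frame(TO,TY,[.12,0,.044])[0];d=P-h;x=d[:2]@[np.cos(TY),np.sin(TY)]
print("angle from pinch",170.17-np.rad2deg(np.arctan2(d[2],x)),"radius",np.hypot(x,d[2]))
def lid(th):
    c,s_=np.cos(th),np.sin(th)
    def rotp(B):
        q=B.copy();X=B[:,0]-.12;Z=B[:,2]-.044;q[:,0]=.12+c*X+s_*Z;q[:,2]=.044-s_*X+c*Z;return q
    return [rotp(box(-120,120,-140,140,44,62)),rotp(box(-115,-95,-7,7,62,96)),box(-120,120,-140,140,0,44)]
for cname in("scene","top"):
    C=cam(cname);read_camera(cname)
    for d in silhouettes(cname,"tester")[:3]:
        best=[]
        for a_ in range(40,81,2):
            PARTS["tester"]=lid(np.deg2rad(a_));r=render(C,"tester",TO,TY);best.append(((r&d["pixels"]).sum()/(r|d["pixels"]).sum(),a_))
        print(cname,d["p"],d["box"],sorted(best)[-3:])
E
python3 lid.py
```

```text
17.6667 [ 0.6224 -0.2083  0.212 ] [ 0.162  -8.5007 -7.3564] 0.012864835125068034 [ 0.6224 -0.207   0.2144]
angle from pinch 59.8607321930633 radius 0.22609488563254657
top 0.57 [332.1, 139.4, 105.2, 87.8] [(np.float64(0.26570048309178745), 54), (np.float64(0.266771282856022), 58), (np.float64(0.2672154710571018), 56)]
top 0.17 [142.1, 133.5, 166.0, 84.9] [(np.float64(0.0), 76), (np.float64(0.0), 78), (np.float64(0.0), 80)]
```

Call:
send_rows(
  series=[0,0,0,0,0,0,0.25,0,0,0,0,0,0,0.4,0,0,0,0,0,0,0.55,0,0,0,0,0,0,0.55,0,0,0,0,0,0,0.55,0,0,-1,0,0,0,0.55,0,0,-3,0,0,0,0.55,0,0,-6,0,0,0,0.55,0,0,-9,0,0,0,0.55,0,0,-12,0,0,0,0.55],
)

```text
clock: 18.7
tcp_pos: [0.6226, -0.2065, 0.3376]
orientation: [0.0, 0.998, -0.065, 0.002]
wrist_force: [1.7, -0.8, 0.5]
finger_gap: 0.0473
```

Call:
send_rows(
  series=[-4,0,-2,0,0,0,0.55,-8,0,-3,0,0,0,0.55,-12,0,-3,0,0,0,0.55,-16,0,-3,0,0,0,0.55,-20,0,-3,0,0,0,0.55,-20,0,-3,0,0,0,0.55,-20,0,-3,0,0,0,0.55],
)

```text
clock: 19.28
tcp_pos: [0.4227, -0.1802, 0.3665]
orientation: [0.001, 0.998, -0.066, 0.003]
wrist_force: [0.7, -0.2, 0.0]
finger_gap: 0.047
```

```bash
sed -i 's/"scene","top")/"scene","top","wrist")/' lid.py; cat >> lid.py <<'E'
o=frame((.589,.207,0),SY,[0,-.08,.0275])[0]
for cname in("scene","top"):
    C=cam(cname);r=render(C,"muffs",o,.12)
    for d in silhouettes(cname,"muffs"):
        if (d["pixels"]&r).sum()>20: print("muffs",cname,d["p"],d["box"],(d["pixels"]&r).sum()/(d["pixels"]|r).sum())
    for n in ("injector","grease","mug"):
        D=silhouettes(cname,n); print(n,[(round(d["p"],2),d["box"]) for d in D[:1]])
for ims in("scene0.png",):
    a=cv2.imread("pics/"+ims).astype(int);b=read_camera("scene").astype(int);m=(abs(a-b).max(2)>40).astype(np.uint8)
    n,l,st,c=cv2.connectedComponentsWithStats(cv2.morphologyEx(m,cv2.MORPH_OPEN,np.ones((3,3))));print([x[:5].tolist() for x in st[1:] if x[4]>25])
E
python3 lid.py
```

```text
19.2833 [ 0.4227 -0.1802  0.3665] [ 0.7143 -0.2191  0.0139] 0.04703076155111677 [ 0.6224 -0.207   0.2144]
angle from pinch 42.74454997805712 radius 0.4615422278397366
scene 0.64 [231.6, 186.3, 120.1, 127.7] [(np.float64(0.9546654929577465), 60), (np.float64(0.9606117284629773), 56), (np.float64(0.9632118074677828), 58)]
top 0.92 [335.1, 138.2, 96.3, 84.6] [(np.float64(0.6289706076182945), 72), (np.float64(0.6292194092827004), 66), (np.float64(0.6293853864415722), 70)]
top 0.4 [262.7, 166.5, 24.9, 39.0] [(np.float64(0.0), 76), (np.float64(0.0), 78), (np.float64(0.0), 80)]
wrist 0.89 [210.9, 0.5, 212.3, 119.4] [(np.float64(0.9819008101165777), 76), (np.float64(0.9819008101165777), 78), (np.float64(0.9819008101165777), 80)]
muffs scene 0.62 [333.5, 173.1, 45.0, 45.9] 0.4807541241162608
injector [(0.57, [292.1, 193.6, 8.3, 12.4])]
grease [(0.59, [327.9, 164.2, 17.7, 27.8])]
mug [(0.71, [184.8, 283.1, 36.8, 48.9])]
injector [(0.59, [313.6, 231.2, 9.4, 8.4])]
grease [(0.66, [236.7, 221.2, 21.9, 20.8])]
mug [(0.76, [461.1, 188.6, 36.3, 30.5])]
[[209, 0, 9, 17, 128], [195, 8, 8, 6, 37], [233, 8, 17, 11, 105], [123, 23, 15, 11, 87], [97, 24, 13, 9, 72], [243, 31, 14, 19, 183], [17, 38, 63, 61, 1343], [86, 44, 16, 14, 152], [20, 53, 9, 11, 46], [253, 53, 24, 70, 862], [56, 78, 24, 12, 84], [55, 90, 15, 11, 115], [179, 98, 7, 6, 36], [221, 98, 12, 18, 150], [46, 125, 16, 18, 155], [228, 125, 45, 23, 569], [241, 137, 110, 114, 3773], [70, 143, 19, 23, 237], [74, 165, 47, 62, 1566], [131, 165, 138, 110, 3060], [227, 171, 12, 9, 67], [352, 174, 9, 7, 58], [211, 177, 12, 6, 61], [362, 177, 16, 24, 189], [363, 201, 17, 25, 282], [233, 245, 22, 16, 103], [243, 253, 30, 35, 349]]
```

```bash
python3 -c "
from workcell import *
print(hand_in())"
```

```text
the job is handed in; nothing more can be done
None
```

The ear defenders are hanging on the rail, the lid is up at about 60°, and the job is handed in at about 19.5 s on the robot's clock.

- **Ear defenders:** I lifted them by the side of the band and lowered them onto the rail until it took their weight. They hang with the headband over the bar and one cup each side, about 80 mm right of the rail's middle and 2–3° off square to it.
- **Lid:** I raised it by the tab and let go. The tab position read 59.9° while held, and a scene-camera fit after release gave 58°.
- **Force and clearance:** The largest reading at the end of any move was about 17 N at the wrist. The gripper ended clear of everything.

**What went wrong or disagreed:**
- **First grip:** It missed without contact, because the fingertips looked about 30–40 mm short of the reported tool point. I advanced 27 mm and the second grip held.
- **Rail position:** I hung them off-centre because the last joint would have passed its range at the middle.
- **Lid angle from other cameras:** The top and wrist views couldn't confirm it. The top fit was poor (0.63), and the wrist fit was the same for several angles.
- **Ear defenders, last check:** The scene-camera match was only 0.48 because a post hides part of them. Their position in that view had not moved since release, and the wrist view just after release matched well (0.84–0.86).
- **Other things on the bench:** The last check found the injector, grease jar and mug where they started. I did not check the spray can, screwdriver or spanner again.

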